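# Open the sample box and hold the pen gauge on the marked spot of the sloping panel

### The arm

A 6-joint arm with a two-finger parallel gripper is mounted at the origin on a cart in front of the work surface, level with it; the furniture and walls round the work are solid. World frame = base frame: x ahead of the robot, y to its left, z up, the work surface at z = 0. Lengths are in m, angles in rad, forces in N, time in s.
With the tool pointing down it reaches from about 0.25 to 0.8 m from the base axis. Payload 8.5 kg.
Tool frame: the origin (TCP) lies midway between the tips of the shut fingers; the grasp point (between the pads) lies hold_point_z behind it (hold_point_z is the distance from the TCP to the grasp point, in m); z points along the fingers, y is the line along which they close (so a half turn about z gives the same grasp; the last joint's range is limited). The gripper opens to 85 mm and grips with 20 to 120 N. Pads are 22 mm wide; open, the fingers measure 114 mm over their backs; the gripper's body (76 mm by 85 mm) begins 54 mm behind the grasp point. The pads swing forward as they close: fully open they stand 13 mm farther back than shut.
Start: joints at [-1.113, 0.238, -0.013, 1.319, 0, 1.571], TCP at [0.232, -0.471, 0.231] pointing down, gripper open.
Joint ranges: [-2.66, 2.66], [-1.03, 1.9], [-1.14, 1.46], [-1.82, 2.27], [-1.45, 1.34], [-3.14, 3.14]. Speed limits (rad/s): [2.22, 2.22, 2.79, 3.14, 3.14, 3.14].

### API

Orientations are given as a 3x3 rotation matrix whose columns are the frame's x, y, z axes.
In Python, from plant import observe, snapshot, camera_params, close_job, recognise, hold_point_z gives the robot as it stands. The module is installed in compiled form; this text tells all that it offers.
- The arm moves only by the tool send_rows, never from a script. Its argument "motion" is text: rows parted by semicolons, each of 4 numbers parted by spaces: the shift along the tool's x, y, z in mm, then the turn about the tool's z in degrees. In form: tx ty tz turn; .... A call has exactly 5 rows; each row shifts and turns the commanded pose from where the row before left it, along the tool's axes as they then stand; what a row does not reach is not made up. A row lasts 1/8 s, in which the tool goes at most 62.5 mm and 10.7 degrees, less where a joint would pass 70% of its speed; a pose out of reach is approached as far as the arm can. A call is refused whole if a number of a shift passes 62.5 or a number of a turn 10.7, either way. A call with a gripper value outside its range is refused whole. "jaw" is the closure in counts, from 0 (fully open) to 255 (shut), set as the call begins (left out, the last holds). The fingers move at their own pace and stop on an object; "squeeze" is the grip in N (left out, the last holds). Time passes only in rows, so rows that do not move let the fingers close, or fill a call up. It gives the time, the measured TCP pose, the force, the opening and the grip force at its end, in the units of the state.
- observe(): the state, without advancing time (a new reading comes with each control period).
- snapshot(name): name is "scene" or "top" or "wrist"; returns (picture, depth): 480x640x3 uint8, red, green, blue; 480x640 float32, m along the optical axis (not along the pixel's ray), 0 where there is no reading.
- camera_params(name): a dict with "K" (3x3 intrinsics, pixels), "extrinsics" (4x4, takes a point from world to camera coordinates); the wrist camera has in their place "tool_from_camera" (4x4, takes a point from camera to tool coordinates, whose origin is the TCP and whose axes are the flange's). Camera axes: x right, y down, z forward; pixel columns grow to the right and rows downward; lengths in m; the calibration is good to about 2 mm. A picture is of the moment at which its call begins: read the wrist's pose just before it. camera_params takes no time and is no camera call.
- close_job(): hands the job in; it is judged then, once.
Trained networks look in the newest picture that a camera, given by its name, has taken for a name from the list of things; names that differ only in an ending like _2 or _b are one class to them, and where a whole thing is asked for, a point or a joint stands for the part that bears it (a point fixed in the world has none). Each returns a list of dicts, best first, with "score" (0 to 1); they miss things now and then, are a little off and sometimes report something else, mostly with a low value. They report only what shows in the picture. A call takes as long as a camera call. They do not tell look-alikes from the thing itself.
- recognise(camera, target): "point" ([row, column] in pixels, amid what is visible of it).
The state is a dict: "time": time; "q": joint angles; "qvel": joint speeds; "joint_efforts": joint torques, N m; "ee_pos": TCP position; "eef_rot": TCP orientation; "wrist_force": force on the tool from outside, world axes, zero at the start; "moment": the same for the moment, N m; "gripper_width": finger opening in m; "grip_force": force on a finger pad.
Only numpy, scipy, OpenCV 4.12 (cv2) and the standard library are available. Lean on these libraries where they do the work, as an engineer would, in place of code of your own. Each camera call takes 0.05 s, during which the arm holds its last target. There are 200 camera calls.

### The job

Raise the stiff lid of the grey sample box by its black ball knob, leave it standing about 75 degrees open and let go of it. Then take the yellow pen gauge from its grey holder and hold its tip on the red ring of the sloping blue panel inside the box, the gauge square to the panel, pressing lightly so that the sprung tip is pushed in about half way, never hard. Finish while still holding the gauge there in light contact, and leave the tip box, the bottle and the beaker where they are.

Things in the scene. Friction and masses are not known exactly. Their poses are not given: they have to be found in the camera images.
- sample_box: Fixed dark grey open-topped box, 190 x 220 x 65 mm high (x, y, z), walls 4 mm; origin at the centre of its underside on the bench. Its -x side is the front (towards the robot), turned with it; the lid is hinged along the top of its back (+x) wall.
- lid (a joint): Opening angle of the box's white lid (192 x 222 x 6 mm), rad: 0 shut and level, growing as the front edge rises; 1.31 is 75 degrees, stop at 2.0. It starts shut or slightly ajar (up to 0.2). The hinge is stiff (friction about 0.32 N m, lid 0.16 kg): the lid stays wherever it is left.
- lid_hinge (a point): Point on the lid's hinge line, at the middle of the top of the box's back wall. The hinge line is parallel to the box's y axis.
- lid_knob (a point): Centre of the black ball knob, 26 mm in diameter, on a thin 30 mm stalk in front of the middle of the lid's front edge; it is 226 mm from the hinge line and 29 mm clear of the lid's edge (lid shut: 69 mm above the bench). It can be pinched from above with the fingers on its left and right and turns between them as the lid swings.
- panel: Fixed blue coated panel, 84 x 100 x 4 mm, on an aluminium wedge stand inside the box, tilted 25 degrees: its low edge is at the front. Origin at the middle of its upper face, 33.5 mm above the bench; its z axis is the normal of the upper face (pointing up and leaning towards the box's front), its x axis points up the slope, y to the left. It carries one red ring (the spot) and two black ones (not wanted).
- red_ring (a point): Centre of the red ring (14 mm in diameter, white inside) on the panel's upper face, 8 mm up the slope from the panel's origin.
- holder: Fixed grey block, 64 x 64 x 60 mm high, with an upright 21 mm hole through its middle in which the gauge stands; origin at the centre of its underside.
- gauge: Yellow pen gauge, about 0.1 kg, round barrel 18 mm in diameter and 115 mm long, standing upright in the holder. Origin on its axis at the lower end of the barrel; z axis along the barrel, away from the tip. A black collar (29 mm in diameter, from 35 to 41 mm above the origin) rests on the holder's top, so that the origin starts 25 mm above the bench and the barrel stands free from 66 to 140 mm above the bench; it comes out straight upward.
- gauge_tip (a point): End of the gauge's sprung steel tip (8 mm in diameter, narrowing to 4 mm), on the gauge's axis, 14 mm below the gauge's origin when not pressed.
- gauge_foot (a joint): How far the sprung tip is pushed into the barrel, m: 0 free, 0.008 fully in. Spring 0.5 N at 0 rising to 4.5 N at 0.008, beyond which it is rigid.
- tip_box_pink: Pink pipette-tip box, 90 x 122 x 61 mm, loose bystander; origin at the centre of its underside.
- bottle: White bottle with a blue cap, 56 mm in diameter, 97 mm high, loose bystander; origin at the centre of its underside.
- beaker: Small clear beaker, 48 mm in diameter, 60 mm high, loose bystander; origin at the centre of its underside.
Things that resemble listed ones, but are neither listed nor needed, are in the scene too. Leave any turquoise look-alike of the holder alone.

How it is judged:
On the way, in this order (a step that is already met when the one before it is completed fails the run):
1. the lid stands about 75 degrees open (65 to 85) and the fingers have let go of it (value of joint lid between 1.13 and 1.49 rad and velocity of joint lid between -0.05 and 0.05 rad/s and contact force between the fingers and sample_box below 0.1 N), for 0.3 s.
2. the gauge is out of the holder in the fingers (height (world z) of gauge above 0.07 m and contact force between the fingers and gauge above 1 N and contact force between gauge and holder below 0.1 N), for 0.2 s.
At the end, for the whole second after the job is handed in: Gauge in the fingers, tip within 6 mm of the red ring's centre, axis within 10 degrees of the panel's normal, sprung tip pushed in 2 to 6.5 mm, force 0.6 to 7 N, still; lid still 65 to 85 degrees open; robot and gauge touch neither box nor lid (value of joint lid between 1.13 and 1.49 rad and distance between gauge_tip and red_ring below 0.006 m and angle between the z axis of gauge and the z axis of panel, either way round below 0.17 rad and value of joint gauge_foot between 0.002 and 0.0065 m and contact force between gauge and panel between 0.6 and 7 N and contact force between the fingers and gauge above 1 N and contact force between each of gauge, the arm, the fingers and sample_box below 0.2 N and linear speed of gauge below 0.02 m/s); the arm keeps its last pose, push and grip.
It fails at once if the gauge is pressed hard on the panel (over 15 N) (contact force between gauge and panel above 15 N).
It fails at once if a bystander (tip box, bottle, beaker) is shifted by more than 30 mm (distance of any of tip_box_pink, bottle, beaker from where it was at the start of the episode above 0.03 m).
It also fails if it takes over 51 s, if anything falls off the work surface, if the arm or the gripper's body presses on something with over 40 N, if the wrist force passes 120 N, or if a joint passes its speed limit or range.

## Working session

There is one attempt and no reset: what is moved stays moved. The work goes in short steps, Python scripts to look and compute and a tool call to move; the robot and the scene stay as the last step left them, time stands still between calls to the robot, and variables do not carry over. Pictures are saved under pics/ and viewed, at most 12 in all, crops included, and the job is handed in when it is done.

Besides the shell and the picture viewer there is one more tool, called as name(argument=value, ...) on one line, values as JSON. send_rows: Moves the arm, as the interface text tells. Its arguments: {"type":"object","properties":{"motion":{"type":"string"},"jaw":{"type":"number"},"squeeze":{"type":"number"}},"required":["motion"]}

```bash
mkdir -p pics; cat > h.py <<'E'
import numpy as np, cv2
from plant import *
def w(cam,d,rc,o=None):
    p=camera_params(cam);K=np.array(p["K"]);r,c=rc
    z=d
    pc=np.array([(c-K[0,2])/K[0,0]*z,(r-K[1,2])/K[1,1]*z,z])
    if cam=="wrist":
        T=np.array(p["tool_from_camera"]);t=T[:3,:3]@pc+T[:3,3]
        return np.array(o["eef_rot"])@t+np.array(o["ee_pos"])
    E=np.linalg.inv(np.array(p["extrinsics"]));return E[:3,:3]@pc+E[:3,3]
def cloud(cam,d,o=None):
    p=camera_params(cam);K=np.array(p["K"]);v,u=np.mgrid[:480,:640]
    pc=np.stack([(u-K[0,2])/K[0,0]*d,(v-K[1,2])/K[1,1]*d,d],-1)
    if cam=="wrist":
        T=np.array(p["tool_from_camera"]);t=pc@T[:3,:3].T+T[:3,3]
        return t@np.array(o["eef_rot"]).T+np.array(o["ee_pos"])
    E=np.linalg.inv(np.array(p["extrinsics"]));return pc@E[:3,:3].T+E[:3,3]
def save(n,im): cv2.imwrite(f"pics/{n}.png",im[:,:,::-1])
E
python3 - <<'E'
from h import *
o=observe();print(hold_point_z if not callable(hold_point_z) else hold_point_z());print(o)
for c in ["scene","top"]:
    im,d=snapshot(c);save(c+"0",im);P=cloud(c,d);np.save(c+"0.npy",P)
    for t in ["sample_box","lid_knob","holder","gauge","tip_box_pink","bottle","beaker","lid"]:
        for r in recognise(c,t)[:3]:
            q=tuple(int(x) for x in r["point"]);print(c,t,q,round(r["score"],2),P[q].round(3))
E
```

```text
0.0187
{'time': 0.0, 'q': array([-1.11298720e+00,  2.38746559e-01, -1.42449063e-02,  1.31917693e+00,
        5.00246463e-06,  1.57080838e+00]), 'qvel': array([ 1.17352495e-03, -1.03024517e-03,  3.97834257e-06,  1.72362517e-03,
        6.53645656e-04,  1.77350833e-03]), 'joint_efforts': array([ 1.37173491e-03, -5.38777149e+01,  3.46435010e+01,  1.84103666e-02,
        1.06654527e-04,  1.81654798e-05]), 'ee_pos': array([ 0.23186525, -0.47057577,  0.2306992 ]), 'eef_rot': array([[ 8.97028306e-01,  4.41972686e-01, -6.01946626e-04],
       [ 4.41973096e-01, -8.97027459e-01,  1.23299153e-03],
       [ 4.98592830e-06, -1.37207252e-03, -9.99999059e-01]]), 'wrist_force': array([0.1478767 , 0.07646491, 0.0836054 ]), 'moment': array([-0.03626576,  0.00688926,  0.03008979]), 'grip_force': 0.0, 'gripper_width': 0.08551937794986081}
scene sample_box (249, 301) 0.8 [0.521 0.056 0.092]
scene lid_knob (234, 304) 0.9 [ 0.594 -0.015  0.085]
scene holder (350, 226) 0.95 [0.356 0.356 0.06 ]
scene holder (309, 209) 0.62 [0.492 0.311 0.053]
scene gauge (281, 211) 0.61 [0.515 0.29  0.096]
scene tip_box_pink
[... 189 characters left out ...]
.649  0.532]
scene beaker (281, 194) 0.67 [0.607 0.281 0.053]
scene lid (236, 300) 0.6 [0.587 0.004 0.087]
top sample_box (197, 325) 0.61 [ 0.595 -0.018  0.079]
top lid_knob (192, 322) 0.56 [ 0.605 -0.011  0.084]
top holder (297, 147) 0.86 [0.388 0.351 0.001]
top holder (237, 177) 0.8 [0.51  0.282 0.056]
top holder (230, 171) 0.55 [0.517 0.283 0.105]
top gauge (230, 170) 0.64 [0.516 0.284 0.109]
top tip_box_pink (262, 462) 0.71 [ 0.47  -0.303  0.059]
top tip_box_pink (315, 208) 0.4 [0.354 0.205 0.097]
top bottle (312, 211) 0.87 [0.36  0.2   0.095]
top bottle (192, 322) 0.43 [ 0.605 -0.011  0.084]
top beaker (185, 188) 0.93 [ 0.632  0.277 -0.   ]
top lid (193, 325) 0.68 [ 0.604 -0.018  0.079]
```

View pics/top0.png

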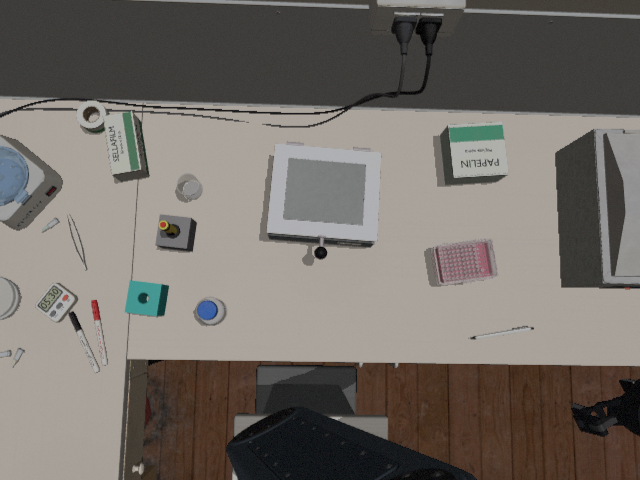

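View pics/scene0.png

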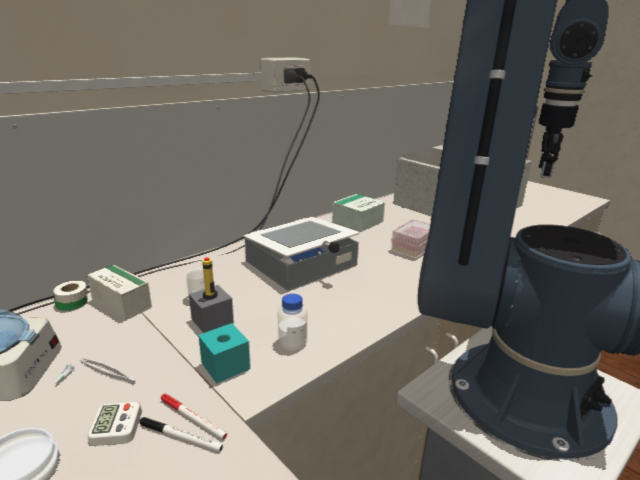

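The top view shows the box with its lid slightly ajar at about rows 145–245, cols 268–381, and the black knob at (252,321). The grey holder with the yellow gauge is at (233,175). The bottle is at (311,210), the beaker at (187,189) and the tip box at (262,463).

Candidates that could be confused:
- **Holder:** grey at (233,175) or turquoise at (299,147). I choose grey, because it holds the yellow gauge.
- **Knob:** the only match is (252,321). The networks' (192,322) is the lid window.
- **Gauge:** the yellow one at (230,170). The pens at (340,85) and the white pen at (332,502) are not it.

```bash
python3 - <<'E'
from h import *
P=np.load("top0.npy");S=np.load("scene0.npy")
im=cv2.imread("pics/top0.png");hsv=cv2.cvtColor(im,cv2.COLOR_BGR2HSV)
# lid plane
reg=np.zeros((480,640),bool);reg[140:250,262:390]=1
L=reg&(P[...,2]>.055)&(hsv[...,2]>60)
Q=P[L];
A=np.c_[Q[:,:2],np.ones(len(Q))]
m=np.ones(len(Q),bool)
for _ in range(5):
    c=np.linalg.lstsq(A[m],Q[m,2],rcond=None)[0];m=abs(A@c-Q[:,2])<.004
print("plane",c,m.sum(),len(Q))
r=cv2.minAreaRect((Q[m][:,:2]*1000).astype(np.float32));print("rect",r,cv2.boxPoints(r))
# knob
K=(hsv[...,2]<60);K[:244]=0;K[262:]=0;K[:,:310]=0;K[:,332:]=0
q=P[K];q=q[q[:,2]>.04];print("knob",len(q),np.median(q,0),q.min(0),q.max(0),np.argwhere(K).mean(0))
# gauge
g=(hsv[...,0]>15)&(hsv[...,0]<35)&(hsv[...,1]>120);g[:210]=0;g[250:]=0;g[:,:150]=0;g[:,200:]=0
q=P[g];print("gauge",len(q),np.median(q,0),q.min(0),q.max(0))
# holder top
H=np.zeros((480,640),bool);H[210:255,150:200]=1
q=P[H&(abs(P[...,2]-.06)<.006)];r=cv2.minAreaRect((q[:,:2]*1000).astype(np.float32));print("holder",len(q),r,np.median(q,0))
ims=cv2.imread("pics/scene0.png");a=cv2.resize(ims[215:300,235:370],None,fx=3,fy=3);b=cv2.resize(im[200:270,145:200],None,fx=3.64,fy=3.64)
b=b[:255];cv2.imwrite("pics/crop1.png",np.hstack([a,b]))
for cam in ["top"]: print(camera_params(cam))
p=camera_params("wrist");print(p)
E
```

```text
plane [-0.11105361  0.00791643  0.15018331] 9140 10113
rect ((598.2071533203125, -16.363792419433594), (222.01055908203125, 220.9344482421875), 86.67925262451172) [[ 481.49536  -120.783806]
 [ 702.05884  -133.58154 ]
 [ 714.91895    88.05622 ]
 [ 494.35547   100.85396 ]]
knob 116 [ 0.47944253 -0.00886238  0.10081031] [ 0.46840452 -0.02081137  0.09293317] [0.49120157 0.00117395 0.10954554] [252.40517241 320.40517241]
gauge 117 [0.51831881 0.28353442 0.12014919] [0.3649589  0.0295118  0.06464317] [0.53286325 0.29695107 1.13029804]
holder 819 ((521.0260009765625, 289.7144775390625), (65.85101318359375, 64.65155792236328), 84.5783920288086) [0.51588469 0.28450838 0.05954532]
{'K': array([[527.24602619,   0.        , 318.6058407 ],
       [  0.        , 527.24602619, 239.25776282],
       [  0.        ,   0.        ,   1.        ]]), 'extrinsics': array([[ 0.01694691, -0.99919849,  0.03626542, -0.01768752],
       [-0.99068435, -0.02168198, -0.13444112,  0.51415748],
       [ 0.13511967, -0.03364922, -0.99025775,  1.07096632],
       [ 0.        ,  0.        ,  0.        ,  1.        ]])}
{'K': array([[406.02737964,   0.        , 321.89803495],
       [  0.        , 406.02737964, 234.57775061],
       [  0.        ,   0.        ,   1.        ]]), 'tool_from_camera': array([[-1.44017976e-04, -9.56027864e-01, -2.93275813e-01,
         7.56253459e-02],
       [ 9.99999985e-01, -1.08970663e-04, -1.35841354e-04,
         1.05549154e-03],
       [ 9.79096597e-05, -2.93275828e-01,  9.56027865e-01,
        -1.42041315e-01],
       [ 0.00000000e+00,  0.00000000e+00,  0.00000000e+00,
         1.00000000e+00]])}
```

View pics/crop1.png

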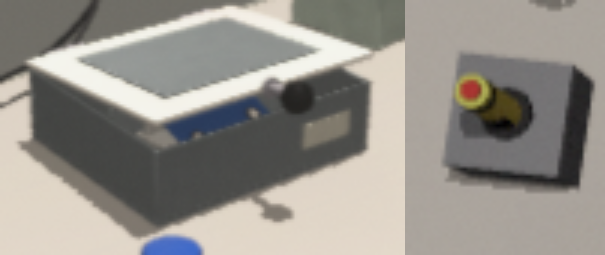

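The crop confirms the choice: the black ball knob is on the stalk at the front of the white lid, which is ajar by about 0.11 rad. The yellow gauge with the red end stands in the grey holder.

The moves cannot tilt the tool. I will lean the gauge in the fingers later by pushing its lower part against the holder's side. First comes a helper that prints the rows for each move.

```bash
cat >> h.py <<'E'
def yaw(o): R=np.array(o["eef_rot"]);return np.degrees(np.arctan2(R[1,0],R[0,0]))
def plan(wps,p=None,y=None):
    """wps: list of (x,y,z,yaw,nrows). prints rows"""
    o=observe();p=np.array(o["ee_pos"]) if p is None else np.array(p);y=yaw(o) if y is None else y
    rows=[]
    for X,Y,Z,yt,n in wps:
        for k in range(n,0,-1):
            t=-((yt-y+180)%360-180)/k; t=round(float(np.clip(t,-10.6,10.6)),1)
            d=(np.array([X,Y,Z])-p)/k; a=np.radians(y);c,s=np.cos(a),np.sin(a)
            l=np.array([c*d[0]+s*d[1],s*d[0]-c*d[1],-d[2]])*1000;l=np.clip(np.round(l,1),-62,62)
            p=p+np.array([c*l[0]+s*l[1],s*l[0]-c*l[1],-l[2]])/1000;y-=t
            rows.append("%g %g %g %g"%(*l,t))
    for i in range(0,len(rows),5): print("; ".join(rows[i:i+5]))
    print("end",p.round(4),round(y,1))
E
python3 -c "
from h import *
plan([(.479,-.009,.17,176.5,15)])"
```

```text
28.4 -20.3 4.1 -10; 31.5 -15.1 4.1 -10; 33.6 -9.4 4.1 -10; 34.8 -3.4 4.1 -10; 34.8 2.6 4.1 -10
33.8 8.7 4.1 -10; 31.8 14.4 4.1 -10; 28.8 19.7 4.1 -10; 25 24.4 4.1 -10; 20.4 28.4 4.1 -10
15.1 31.5 4.1 -10.1; 9.4 33.6 4 -10; 3.4 34.8 4.1 -10.1; -2.8 34.8 4 -10; -8.8 33.8 4.1 -10.1
end [ 0.479 -0.009  0.17 ] 176.5
```

send_rows(motion="28.4 -20.3 4.1 -10; 31.5 -15.1 4.1 -10; 33.6 -9.4 4.1 -10; 34.8 -3.4 4.1 -10; 34.8 2.6 4.1 -10", jaw=0, squeeze=60)

```text
time: 1.52
ee_pos: [0.3148, -0.316, 0.2108]
eef_rot: [[0.233, 0.973, 0.0], [0.973, -0.233, -0.0], [-0.0, 0.0, -1.0]]
wrist_force: [0.1, -0.9, -0.4]
gripper_width: 0.0855
grip_force: 0.0
```

send_rows(motion="33.8 8.7 4.1 -10; 31.8 14.4 4.1 -10; 28.8 19.7 4.1 -10; 25 24.4 4.1 -10; 20.4 28.4 4.1 -10")

```text
time: 2.15
ee_pos: [0.3972, -0.162, 0.1903]
eef_rot: [[-0.596, 0.803, 0.0], [0.803, 0.596, -0.0], [-0.0, 0.0, -1.0]]
wrist_force: [-0.3, -0.9, 0.3]
gripper_width: 0.085
grip_force: 0.0
```

send_rows(motion="15.1 31.5 4.1 -10.1; 9.4 33.6 4 -10; 3.4 34.8 4.1 -10.1; -2.8 34.8 4 -10; -8.8 33.8 4.1 -10.1")

```text
time: 2.78
ee_pos: [0.4796, -0.0078, 0.17]
eef_rot: [[-0.999, 0.055, 0.0], [0.055, 0.999, 0.0], [-0.0, 0.0, -1.0]]
wrist_force: [1.2, 0.1, -0.4]
gripper_width: 0.0853
grip_force: 0.0
```

```bash
python3 - <<'E'
from h import *
o=observe();print(o["time"],o["q"].round(2),o["ee_pos"],yaw(o))
im,d=snapshot("wrist");o=observe();save("w1",im);P=cloud("wrist",d,o)
print([ (r["point"],r["score"]) for r in recognise("wrist","lid_knob")])
o=observe();print(o["ee_pos"],yaw(o))
v=im.max(2)<60
q=P[v&(P[...,2]>.075)&(P[...,2]<.12)&(abs(P[...,0]-.479)<.03)&(abs(P[...,1]+.009)<.03)]
print(len(q),np.median(q,0),q.min(0),q.max(0))
E
```

```text
2.775 [-0.02  0.19 -0.24  1.14  0.    0.04] [ 0.47955133 -0.00783879  0.16999496] 176.8662796760244
[([359.9, 320.5], 0.73)]
[ 0.48021332 -0.00669259  0.16955335] 176.9330909299173
1435 [ 0.48082065 -0.0067604   0.09996326] [ 0.47058091 -0.0200107   0.08832431] [0.50127678 0.00478417 0.10421029]
```

View pics/w1.png

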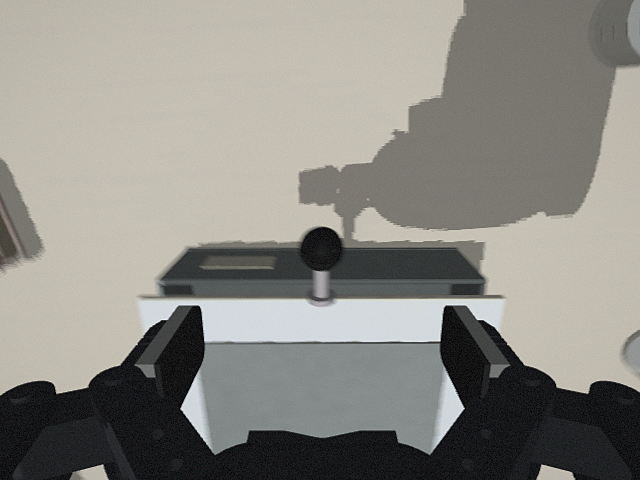

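The wrist picture shows the knob at (249,321), centred between the open fingers, with the lid behind it. I descend and pinch it.

```bash
python3 -c "
from h import *
plan([(.482,-.0075,.073,176.5,4)])"
```

```text
-0.5 -0.2 24.1 0.1; -0.4 -0.2 24.2 0.1; -0.5 -0.2 24.1 0.1; -0.4 -0.1 24.2 0.1
end [ 0.482  -0.0075  0.073 ] 176.5
```

send_rows(motion="-0.5 -0.2 24 0; -0.5 -0.2 24 0; -0.5 -0.2 24 0; -0.5 -0.2 24.5 0; 0 0 0 0")

```text
time: 3.5
ee_pos: [0.4795, -0.0103, 0.0724]
eef_rot: [[-0.998, 0.062, -0.003], [0.062, 0.998, -0.0], [0.003, -0.0, -1.0]]
wrist_force: [1.1, 0.6, 0.5]
gripper_width: 0.0852
grip_force: 0.0
```

send_rows(motion="0 0 0 0; 0 0 0 0; 0 0 0 0; 0 0 0 0; 0 0 0 0", jaw=255, squeeze=50)

```text
time: 4.12
ee_pos: [0.4812, -0.0098, 0.0737]
eef_rot: [[-0.998, 0.061, 0.001], [0.061, 0.998, 0.0], [-0.001, 0.0, -1.0]]
wrist_force: [1.8, 1.6, 0.8]
gripper_width: 0.0234
grip_force: 48.9
```

```bash
python3 -c "
from h import *
o=observe();print(o)
p=o['ee_pos'];a=np.radians(-3.5)
# arc: knob at p + .0187 up
kz=p[2]+.0187;hz=.067;th0=np.arcsin((kz-hz)/.226);h=p[:2]+.226*np.cos(th0)*np.array([np.cos(a),np.sin(a)])
print(th0,h)
w=[]
for t in np.linspace(th0,1.33,21)[1:]:
    q=h-.226*np.cos(t)*np.array([np.cos(a),np.sin(a)]);w.append((q[0],q[1],hz+.226*np.sin(t)-.0187,yaw(o),1))
plan(w)
"
```

```text
{'time': 4.125, 'q': array([-2.04966556e-02,  2.74549314e-01, -3.96299249e-01,  8.99360503e-01,
        2.61520046e-04,  4.00563453e-02]), 'qvel': array([-2.23039954e-05,  3.10137759e-04,  9.40795560e-04, -1.09730410e-03,
       -1.57774431e-03, -1.64327720e-04]), 'joint_efforts': array([-3.70155796e-01, -5.06965506e+01,  2.83136827e+01,  3.16549251e-01,
       -2.90320851e-01, -2.63270811e-02]), 'ee_pos': array([ 0.48123004, -0.00978474,  0.07374655]), 'eef_rot': array([[-9.98167061e-01,  6.05158421e-02,  5.92497072e-04],
       [ 6.05159983e-02,  9.98167196e-01,  2.49429077e-04],
       [-5.76316731e-04,  2.84827441e-04, -9.99999793e-01]]), 'wrist_force': array([1.81110896, 1.61775187, 0.8296832 ]), 'moment': array([ 0.22118599, -0.15014137,  0.02793901]), 'grip_force': 48.873571157455444, 'gripper_width': 0.023409251088701805}
0.1128346134249419 [ 0.70537404 -0.02349397]
-2 -0 -13.6 -0; -2.8 -0 -13.5 -0; -3.6 -0 -13.2 -0; -4.4 -0 -13.1 -0; -5.1 -0 -12.7 -0
-6 -0 -12.4 -0; -6.7 -0 -12 -0; -7.4 -0 -11.6 -0; -8.1 -0 -11.1 -0; -8.8 -0 -10.6 -0
-9.4 -0 -10.1 -0; -9.9 -0 -9.4 -0; -10.6 -0 -8.8 -0; -11 -0.1 -8.2 -0; -11.6 0 -7.5 -0
-12 0 -6.8 -0; -12.3 0 -6 -0; -12.7 0 -5.3 -0; -13 0 -4.4 -0; -13.3 0 -3.7 -0
end [ 0.6516 -0.0202  0.2677] 176.5
```

send_rows(motion="-2 0 -13.6 0; -2.8 0 -13.5 0; -3.6 0 -13.2 0; -4.4 0 -13.1 0; -5.1 0 -12.7 0")

```text
time: 4.75
ee_pos: [0.4992, -0.0109, 0.1405]
eef_rot: [[-0.998, 0.061, 0.0], [0.061, 0.998, 0.0], [-0.0, 0.0, -1.0]]
wrist_force: [3.4, 2.6, -5.2]
gripper_width: 0.0231
grip_force: 49.1
```

Good: it is still held, with small forces.

send_rows(motion="-6 0 -12.4 0; -6.7 0 -12 0; -7.4 0 -11.6 0; -8.1 0 -11.1 0; -8.8 0 -10.6 0")

```text
time: 5.38
ee_pos: [0.5362, -0.0131, 0.1977]
eef_rot: [[-0.998, 0.06, -0.0], [0.06, 0.998, 0.0], [0.001, 0.0, -1.0]]
wrist_force: [5.4, 3.9, -9.0]
gripper_width: 0.0233
grip_force: 49.3
```

send_rows(motion="-9.4 0 -10.1 0; -9.9 0 -9.4 0; -10.6 0 -8.8 0; -11 0 -8.2 0; -11.6 0 -7.5 0")

```text
time: 6.0
ee_pos: [0.588, -0.0162, 0.2413]
eef_rot: [[-0.998, 0.061, -0.002], [0.061, 0.998, 0.0], [0.002, 0.0, -1.0]]
wrist_force: [2.2, 2.6, -6.8]
gripper_width: 0.0227
grip_force: 49.4
```

send_rows(motion="-12 0 -6.8 0; -12.3 0 -6 0; -12.7 0 -5.3 0; -13 0 -4.4 0; -13.3 0 -3.7 0")

```text
time: 6.62
ee_pos: [0.6516, -0.0207, 0.2682]
eef_rot: [[-0.998, 0.061, -0.0], [0.061, 0.998, -0.001], [0.0, -0.001, -1.0]]
wrist_force: [-0.3, -0.6, -0.2]
gripper_width: 0.0
grip_force: 0.0
```

```bash
python3 - <<'E'
from h import *
im,d=snapshot("scene");P=cloud("scene",d);save("s2",im)
im,d=snapshot("top");T=cloud("top",d);save("t2",im)
for P in (P,T):
    m=(P[...,2]>.09)&(P[...,2]<.25)&(P[...,0]>.62)&(P[...,0]<.71)&(abs(P[...,1]+.02)<.105)
    q=P[m];
    if len(q)>50:
        c=q.mean(0);n=np.linalg.svd(q-c,full_matrices=0)[2][2];print(len(q),c,n,np.degrees(np.arccos(abs(n[2]))))
o=observe();print(o["time"],o["ee_pos"],o["wrist_force"])
E
```

```text
2734 [ 0.6547742  -0.01025876  0.16231967] [ 0.88073734 -0.05237891  0.47069968] 61.92027606817509
196 [0.65534336 0.07601449 0.17964084] [ 0.87812622 -0.02952364  0.47751722] 61.4766270961327
6.725 [ 0.65224705 -0.02071986  0.26776143] [ 0.30580686  0.89482226 -0.08211066]
```

View pics/s2.png

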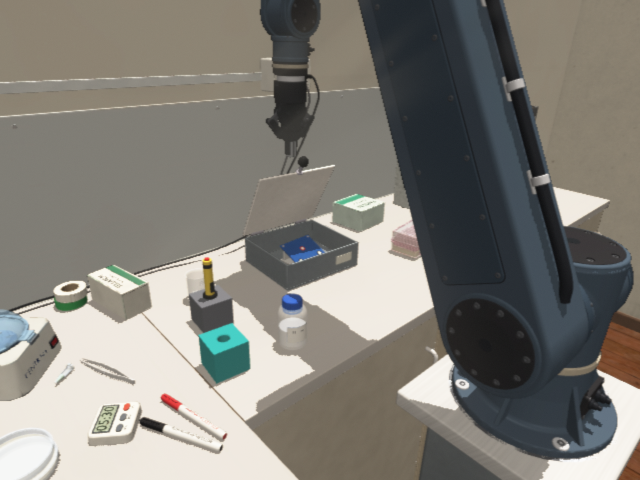

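The scene picture shows the fingers slipped off: the knob is free at (161,304) and the lid stands at about 62° and stays there. I'll go over the top, come down in front of the knob with the fingers shut, and push it to about 76°.

send_rows(motion="0 0 -35 0; 0 0 -35 0; 45 0 0 0; 45 0 0 0; 20 0 0 0", jaw=255)

```text
time: 7.35
ee_pos: [0.5388, -0.0137, 0.3385]
eef_rot: [[-0.998, 0.061, 0.0], [0.061, 0.998, -0.0], [-0.0, -0.0, -1.0]]
wrist_force: [-0.2, -0.2, -0.2]
gripper_width: 0.0
grip_force: 0.0
```

```bash
python3 - <<'E'
from h import *
im,d=snapshot("wrist");o=observe();P=cloud("wrist",d,o)
print(o["ee_pos"],o["gripper_width"])
m=(im.max(2)<60)&(P[...,2]>.24)&(P[...,2]<.29)&(abs(P[...,0]-.6)<.03)&(abs(P[...,1]+.02)<.03)
q=P[m];print(len(q),np.median(q,0) if len(q) else 0)
im,d=snapshot("scene");P=cloud("scene",d)
m=(im.max(2)<60)&(P[...,2]>.24)&(P[...,2]<.30)&(abs(P[...,0]-.6)<.03)&(abs(P[...,1]+.02)<.03)
q=P[m];print(len(q),q.mean(0),q.min(0),q.max(0))
plan([(o["ee_pos"][0],-.0178,.255,176.5,2),(.60,-.0185,.257,176.5,4),(.625,-.02,.262,176.5,4)])
E
```

```text
[ 0.53740803 -0.01361528  0.33903888] 8.635333028137562e-05
0 0
71 [ 0.59440085 -0.00952794  0.26819477] [ 0.58689737 -0.02012601  0.25735914] [ 0.60878937 -0.0034528   0.27750499]
0.8 -2.1 42 0; 0.8 -2.1 42 0; -15.6 0.8 -0.5 0; -15.7 0.8 -0.5 0; -15.6 0.7 -0.5 0
-15.7 0.8 -0.5 0; -6.3 -0 -1.3 0; -6.2 -0 -1.2 0; -6.3 -0 -1.3 0; -6.2 -0 -1.2 0
end [ 0.625 -0.02   0.262] 176.5
```

send_rows(motion="1 -2 42 0; 1 -2 42 0; -12 0.5 -0.5 0; -12 0.5 -0.5 0; -12 0.5 -0.5 0")

```text
time: 8.07
ee_pos: [0.5779, -0.0182, 0.257]
eef_rot: [[-0.998, 0.061, 0.003], [0.061, 0.998, -0.0], [-0.003, 0.0, -1.0]]
wrist_force: [-3.5, 0.9, 1.1]
gripper_width: -0.0001
grip_force: 1.9
```

send_rows(motion="-10 0.4 -0.5 0; -10 0.4 -0.5 0; -8 0 -1 0; -7 0 -1 0; -6 0 -1 0")

```text
time: 8.7
ee_pos: [0.6167, -0.0199, 0.2591]
eef_rot: [[-0.998, 0.061, -0.0], [0.061, 0.998, 0.0], [0.0, 0.0, -1.0]]
wrist_force: [-2.2, 1.0, 1.7]
gripper_width: -0.0002
grip_force: 1.2
```

```bash
cat > lid.py <<'E'
from h import *
def lid():
    im,d=snapshot("scene");P=cloud("scene",d)
    m=(P[...,2]>.09)&(P[...,2]<.24)&(P[...,0]>.64)&(P[...,0]<.73)&(abs(P[...,1]+.02)<.105)&(im.min(2)>60)
    q=P[m];c=q.mean(0);n=np.linalg.svd(q-c,full_matrices=0)[2][2];a=np.degrees(np.arccos(abs(n[2])));print(len(q),c,n,a if n[0]*n[2]>0 else 180-a)
    return im
if __name__=="__main__":
    o=observe();print(o["time"],o["ee_pos"],o["wrist_force"]);save("l%d"%(o["time"]*100),lid())
E
python3 lid.py
```

```text
8.7 [ 0.61671026 -0.01986587  0.25909119] [-2.21480688  1.0052082   1.6803334 ]
3348 [ 0.67426815 -0.01439041  0.16807869] [ 0.95343346 -0.05591827  0.2963744 ] 72.76002927667018
```

send_rows(motion="-6 0 -0.5 0; -5 0 -0.5 0; -3 0 0 0; -1 0 0 0; 0 0 0 0")

```text
time: 9.38
ee_pos: [0.6314, -0.0207, 0.2599]
eef_rot: [[-0.998, 0.061, 0.0], [0.061, 0.998, 0.0], [-0.0, 0.0, -1.0]]
wrist_force: [-0.7, 0.5, 0.4]
gripper_width: -0.0001
grip_force: 0.3
```

send_rows(motion="5 0 0 0; 20 0 0 0; 40 0 0 0; 40 0 0 0; 0 0 0 0")

```text
time: 10.0
ee_pos: [0.524, -0.0143, 0.2608]
eef_rot: [[-0.998, 0.06, 0.0], [0.06, 0.998, -0.0], [-0.0, 0.0, -1.0]]
wrist_force: [0.2, 0.4, -0.7]
gripper_width: 0.0001
grip_force: 0.0
```

```bash
python3 - <<'E'
from lid import *
im=lid()
im,d=snapshot("top");P=cloud("top",d);save("t3",im)
hsv=cv2.cvtColor(im,cv2.COLOR_RGB2HSV)
H=(abs(P[...,0]-.518)<.05)&(abs(P[...,1]-.285)<.05)
q=P[H&(abs(P[...,2]-.06)<.004)];r=cv2.minAreaRect((q[:,:2]*1000).astype(np.float32));print("holder",len(q),r)
g=H&(P[...,2]>.09);q=P[g];print("gauge",len(q),q.mean(0),q.max(0),q.min(0))
t=q[q[:,2]>.134];print("top",t.mean(0),t.max(0),t.min(0))
# ring
R=((hsv[...,0]<8)|(hsv[...,0]>172))&(hsv[...,1]>100)&(abs(P[...,0]-.61)<.06)&(abs(P[...,1]+.02)<.06)
print("ring",R.sum(),np.argwhere(R).mean(0),P[R].mean(0))
B=(hsv[...,0]>100)&(hsv[...,0]<130)&(hsv[...,1]>100)&(abs(P[...,0]-.61)<.07)&(abs(P[...,1]+.02)<.07)&(P[...,2]<.065)
q=P[B];c=q.mean(0);n=np.linalg.svd(q-c,full_matrices=0)[2][2];print("panel",len(q),c,n*np.sign(n[2]))
o=observe();print(o["time"],o["ee_pos"],yaw(o))
E
```

```text
3446 [ 0.68179927 -0.01419134  0.16756531] [ 0.97096842 -0.05740312  0.232218  ] 76.57231008114736
holder 742 ((521.0807495117188, 290.3589172363281), (65.40677642822266, 64.1904067993164), 84.89854431152344)
gauge 138 [0.51901642 0.28700095 0.1263096 ] [0.5286935  0.29765143 0.14477719] [0.51074803 0.28095797 0.09038128]
top [0.52042471 0.28906786 0.13991462] [0.5286935  0.29765143 0.14477719] [0.51207631 0.28095797 0.13421001]
ring 0 [nan nan] [nan nan nan]<stdin>:11: RuntimeWarning: Mean of empty slice.
  ret = um.true_divide(
<stdin>:13: RuntimeWarning: Mean of empty slice.
Traceback (most recent call last):
IndexError: index 2 is out of bounds for axis 0 with size 0
```

View pics/t3.png

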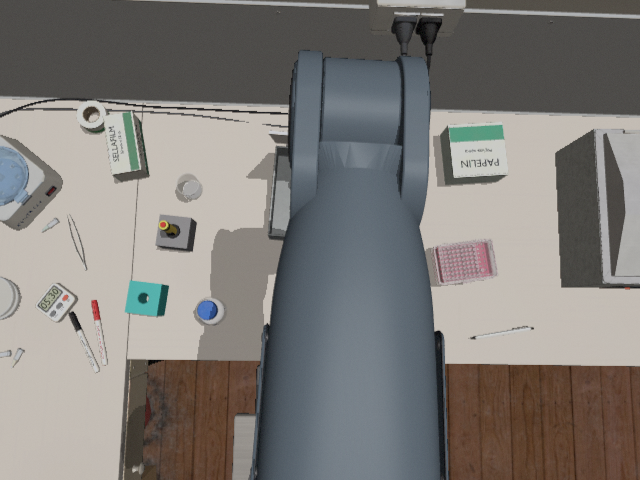

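Lid now stands at about 76.6° with the fingers clear. The picture shows the arm hiding the box, so the ring comes later. The grey holder with the gauge is at (233,175). Now I go to the gauge, turning so that tool x points to +y.

```bash
python3 -c "
from h import *
plan([(.5205,.289,.175,84.9,10)])"
```

```text
2.5 30.2 8.6 9.2; 7.3 29.5 8.6 9.2; 11.9 27.9 8.5 9.2; 16.2 25.7 8.6 9.1; 20 22.8 8.5 9.2
23.4 19.3 8.6 9.1; 26.2 15.3 8.5 9.2; 28.3 11 8.6 9.1; 29.7 6.3 8.5 9.2; 30.3 1.5 8.6 9.1
end [0.5205 0.289  0.175 ] 84.9
```

send_rows(motion="2.5 30.2 8.6 9.2; 7.3 29.5 8.6 9.2; 11.9 27.9 8.5 9.2; 16.2 25.7 8.6 9.1; 20 22.8 8.5 9.2", jaw=0)

```text
time: 10.72
ee_pos: [0.5245, 0.1386, 0.2166]
eef_rot: [[-0.647, 0.762, 0.0], [0.762, 0.647, 0.0], [-0.0, 0.0, -1.0]]
wrist_force: [-0.3, -0.6, 0.1]
gripper_width: 0.0852
grip_force: 0.0
```

send_rows(motion="23.4 19.3 8.6 9.1; 26.2 15.3 8.5 9.2; 28.3 11 8.6 9.1; 29.7 6.3 8.5 9.2; 30.3 1.5 8.6 9.1")

```text
time: 11.35
ee_pos: [0.5212, 0.2906, 0.1736]
eef_rot: [[0.094, 0.996, 0.0], [0.996, -0.094, 0.0], [0.0, 0.0, -1.0]]
wrist_force: [-0.3, 0.5, 0.3]
gripper_width: 0.0857
grip_force: 0.0
```

```bash
python3 - <<'E'
from h import *
for c in ("top","scene"):
    im,d=snapshot(c);P=cloud(c,d);hsv=cv2.cvtColor(im,cv2.COLOR_RGB2HSV);save(c+"4",im)
    R=((hsv[...,0]<8)|(hsv[...,0]>172))&(hsv[...,1]>90)&(abs(P[...,0]-.61)<.06)&(abs(P[...,1]+.02)<.06)&(P[...,2]<.07)
    if R.sum():
        print(c,"ring",R.sum(),np.argwhere(R).mean(0),P[R].mean(0))
    B=(hsv[...,0]>95)&(hsv[...,0]<130)&(hsv[...,1]>90)&(abs(P[...,0]-.61)<.07)&(abs(P[...,1]+.02)<.07)&(P[...,2]<.065)&(P[...,2]>.012)
    q=P[B]
    if len(q)>10:
        c0=q.mean(0);n=np.linalg.svd(q-c0,full_matrices=0)[2][2];print(c,"panel",len(q),c0,n*np.sign(n[2]))
o=observe();im,d=snapshot("wrist");P=cloud("wrist",d,o);save("w4",im)
print(o["time"],o["ee_pos"],yaw(o),o["q"].round(2))
hsv=cv2.cvtColor(im,cv2.COLOR_RGB2HSV)
g=(hsv[...,0]>12)&(hsv[...,0]<38)&(hsv[...,1]>120)&(abs(P[...,0]-.52)<.05)&(abs(P[...,1]-.29)<.05)&(P[...,2]>.06)
q=P[g];print("gauge",len(q),q.mean(0),q.min(0),q.max(0))
print([(r["point"],r["score"]) for r in recognise("wrist","gauge")])
E
```

```text
top ring 15 [194.4        327.66666667] [ 0.6105597  -0.02524069  0.0367374 ]
top panel 1654 [ 0.60429875 -0.0246075   0.0339052 ] [-0.42016947 -0.03557749  0.90674796]
scene ring 5 [248.2 301.8] [ 0.61044845 -0.02205365  0.03749768]
scene panel 629 [ 0.61127897 -0.02158545  0.03756402] [-0.41959889 -0.03167638  0.90715675]
11.45 [0.52063316 0.29185715 0.17262256] 84.8425105716713 [0.51 0.39 0.05 1.24 0.   2.17]
gauge 1896 [0.52293582 0.29499788 0.12899781] [0.47015144 0.27731051 0.06494269] [0.56935619 0.31204914 0.26497519]
[([251.6, 322.6], 0.9)]
```

View pics/w4.png

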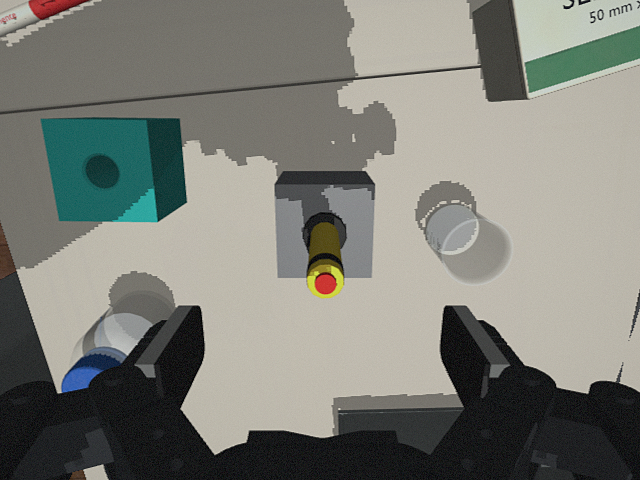

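The wrist picture shows the yellow gauge with its red end at (283,325), centred between the fingers in the grey holder. The turquoise look-alike is off at (170,115). I descend, grip and lift.

send_rows(motion="-1 0 23 0; -1 0 23 0; 0 0 23 0; 0 0 23 0; 0 0 0 0")

```text
time: 12.18
ee_pos: [0.5196, 0.2858, 0.0812]
eef_rot: [[0.088, 0.996, -0.002], [0.996, -0.088, -0.001], [-0.002, -0.002, -1.0]]
wrist_force: [0.2, -0.5, 0.4]
gripper_width: 0.085
grip_force: 0.0
```

send_rows(motion="0 0 0 0; 0 0 0 0; 0 0 0 0; 0 0 0 0; 0 0 0 0", jaw=255, squeeze=40)

```text
time: 12.8
ee_pos: [0.5203, 0.2873, 0.0829]
eef_rot: [[0.088, 0.996, 0.001], [0.996, -0.088, 0.0], [0.001, 0.001, -1.0]]
wrist_force: [-0.6, -0.3, 4.3]
gripper_width: 0.0172
grip_force: 39.2
```

send_rows(motion="0 0 -10 0; 0 0 -15 0; 0 0 -15 0; 0 0 -15 0; 0 0 -5 0")

```text
time: 13.42
ee_pos: [0.5205, 0.2874, 0.144]
eef_rot: [[0.088, 0.996, 0.002], [0.996, -0.088, 0.001], [0.001, 0.002, -1.0]]
wrist_force: [-0.4, -0.4, -2.0]
gripper_width: 0.0167
grip_force: 39.2
```

send_rows(motion="0 0 0 0; 0 0 0 0; -10 0 0 0; -20 0 0 0; -20 0 0 0")

```text
time: 14.05
ee_pos: [0.5152, 0.2355, 0.1422]
eef_rot: [[0.089, 0.996, -0.001], [0.996, -0.089, -0.0], [-0.0, -0.0, -1.0]]
wrist_force: [-0.1, 0.1, -0.6]
gripper_width: 0.0172
grip_force: 39.2
```

```bash
cat > g.py <<'E'
from h import *
def gauge(name=None):
    o=observe();im,d=snapshot("wrist");P=cloud("wrist",d,o)
    if name: save(name,im)
    hsv=cv2.cvtColor(im,cv2.COLOR_RGB2HSV)
    R=np.array(o["eef_rot"]);T=(P-o["ee_pos"])@R   # tool coords
    g=(hsv[...,0]>12)&(hsv[...,0]<38)&(hsv[...,1]>110)&(abs(T[...,1])<.025)&(abs(T[...,0])<.08)&(T[...,2]>-.08)&(T[...,2]<.12)
    q=T[g];c=np.median(q,0);q=q[np.linalg.norm(q-c,axis=1)<.08]
    print("wrist yellow",len(q),"tool med",c.round(4))
    zs=np.linspace(q[:,2].min(),q[:,2].max(),7)
    for a,b in zip(zs[:-1],zs[1:]):
        s=q[(q[:,2]>=a)&(q[:,2]<b)]
        if len(s)>10: print("z %.3f x max %.4f mean y %.4f n %d"%(s[:,2].mean(),np.percentile(s[:,0],95),s[:,1].mean(),len(s)))
    print(o["time"],np.round(o["ee_pos"],4),round(yaw(o),1),o["wrist_force"].round(2),o["gripper_width"])
    for c in ("scene","top"):
        im,d=snapshot(c);P=cloud(c,d);hsv=cv2.cvtColor(im,cv2.COLOR_RGB2HSV)
        if name: save(name+c,im)
        T=(P-o["ee_pos"])@R
        g=(hsv[...,0]>12)&(hsv[...,0]<38)&(hsv[...,1]>110)&(abs(T[...,1])<.025)&(abs(T[...,0])<.09)&(T[...,2]>-.08)&(T[...,2]<.12)
        q=T[g]
        if len(q)<15: print(c,"few",len(q));continue
        u=cv2.fitLine(q.astype(np.float32),cv2.DIST_HUBER,0,.01,.01).ravel();u=u*np.sign(u[2])
        print(c,len(q),"dir",u[:3].round(3),"lean x deg",np.degrees(np.arctan2(-u[0],u[2])).round(1),"y",np.degrees(np.arctan2(-u[1],u[2])).round(1),"through",u[3:].round(4))
if __name__=="__main__":
    import sys;gauge(sys.argv[1])
E
python3 g.py g1
```

```text
wrist yellow 6589 tool med [ 0.0095  0.0013 -0.036 ]
z -0.070 x max 0.0170 mean y 0.0012 n 23
z -0.054 x max 0.0114 mean y 0.0010 n 3046
z -0.029 x max 0.0115 mean y 0.0014 n 1720
z -0.008 x max 0.0114 mean y 0.0015 n 1113
z 0.010 x max 0.0115 mean y 0.0016 n 595
z 0.041 x max 0.0113 mean y 0.0016 n 91
14.05 [0.5152 0.2355 0.1422] 84.9 [-0.05  0.09 -0.62] 0.017154377949520364
scene 219 dir [-0.071 -0.046  0.996] lean x deg 4.1 y 2.6 through [ 0.0065 -0.0047  0.0142]
top few 13
```

View pics/g1.png

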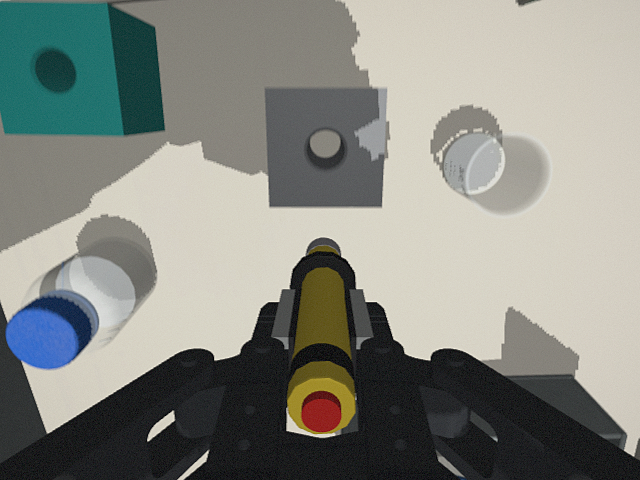

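The picture shows the gauge held upright, hanging clear in front of the empty hole at (145,325). I'll lower it beside the holder's -y face, press its lower barrel against the top edge and pivot it 25° in the pads at minimum squeeze.

send_rows(motion="0 0 14 0; 0 0 14 0; 0 0 12 0; 3 0 0 0; 4 0 0 0", squeeze=20)

```text
time: 14.82
ee_pos: [0.5163, 0.2447, 0.1025]
eef_rot: [[0.088, 0.996, -0.0], [0.996, -0.088, 0.0], [0.0, -0.0, -1.0]]
wrist_force: [-1.2, -0.6, -1.1]
gripper_width: 0.0169
grip_force: 39.2
```

send_rows(motion="3 0 0 0; 3 0 0 0; 3 0 0 0; 3 0 0 0; 3 0 0 0")

```text
time: 15.45
ee_pos: [0.5177, 0.2581, 0.1029]
eef_rot: [[0.089, 0.996, 0.001], [0.996, -0.089, -0.002], [-0.002, 0.001, -1.0]]
wrist_force: [0.1, -7.8, 2.0]
gripper_width: 0.0173
grip_force: 39.4
```

```bash
python3 g.py g2
```

```text
wrist yellow 5285 tool med [ 0.0091  0.0013 -0.0494]
z -0.055 x max 0.0148 mean y 0.0012 n 2786
z -0.035 x max 0.0128 mean y 0.0015 n 674
z -0.022 x max 0.0111 mean y 0.0014 n 842
z -0.005 x max 0.0085 mean y 0.0013 n 583
z 0.011 x max 0.0059 mean y 0.0012 n 395
15.45 [0.5177 0.2581 0.1029] 84.9 [ 0.06 -7.75  2.02] 0.017257933739959215
scene 174 dir [-0.179 -0.07   0.981] lean x deg 10.3 y 4.1 through [ 0.0052 -0.004  -0.0027]
top 59 dir [-0.143 -0.018  0.989] lean x deg 8.3 y 1.1 through [-0.0105 -0.0008  0.0089]
```

It is pivoting as planned. Continue.

send_rows(motion="3 0 0 0; 3 0 0 0; 3 0 0 0; 3 0 0 0; 1 0 0 0")

```text
time: 16.23
ee_pos: [0.5186, 0.2707, 0.1023]
eef_rot: [[0.089, 0.996, -0.0], [0.996, -0.089, -0.003], [-0.003, 0.0, -1.0]]
wrist_force: [0.9, -8.4, -1.1]
gripper_width: 0.017
grip_force: 39.8
```

```bash
python3 g.py g3
```

```text
wrist yellow 3835 tool med [ 0.0108  0.0013 -0.0525]
z -0.054 x max 0.0185 mean y 0.0012 n 2645
z -0.035 x max 0.0162 mean y 0.0019 n 299
z -0.021 x max 0.0110 mean y 0.0014 n 428
z -0.004 x max 0.0054 mean y 0.0013 n 294
z 0.012 x max -0.0002 mean y 0.0018 n 165
16.225 [0.5186 0.2707 0.1023] 84.9 [ 0.93 -8.41 -1.07] 0.016965123427138892
scene 157 dir [-0.362 -0.035  0.932] lean x deg 21.2 y 2.1 through [-0.004  -0.0061  0.0026]
top 117 dir [-0.301 -0.009  0.954] lean x deg 17.5 y 0.5 through [-0.0151 -0.0017  0.0015]
```

send_rows(motion="3 0 0 0; 3 0 0 0; 2 0 0 0; 0 0 0 0; 0 0 0 0")

```text
time: 17.0
ee_pos: [0.5189, 0.2789, 0.1023]
eef_rot: [[0.089, 0.996, -0.001], [0.996, -0.089, -0.003], [-0.003, -0.001, -1.0]]
wrist_force: [-1.8, -5.9, -0.8]
gripper_width: 0.0169
grip_force: 40.5
```

```bash
python3 g.py g4
```

```text
wrist yellow 2936 tool med [ 0.0133  0.0013 -0.0519]
z -0.053 x max 0.0204 mean y 0.0012 n 2480
z -0.041 x max 0.0199 mean y 0.0036 n 117
z -0.023 x max 0.0121 mean y 0.0012 n 148
z -0.007 x max 0.0048 mean y 0.0013 n 105
z 0.010 x max -0.0025 mean y 0.0021 n 79
17.0 [0.5189 0.2789 0.1023] 84.9 [-1.81 -5.93 -0.79] 0.016891328649718176
scene 154 dir [-0.436 -0.022  0.899] lean x deg 25.9 y 1.4 through [-0.0073 -0.0057  0.0008]
top 153 dir [-0.37   0.01   0.929] lean x deg 21.7 y -0.6 through [-0.0153 -0.0008 -0.0076]
```

Lean is now about 24° against the 25° needed. I back away from the holder, lift, and carry it to a standoff over the panel.

```bash
python3 -c "
from h import *
plan([(.516,.246,.105,84.9,3),(.516,.246,.21,84.9,2),(.545,-.028,.175,184.6,10)])"
```

```text
-11 0 -0.9 -0; -11 0.1 -0.9 -0; -11 0 -0.9 -0; 0 0 -52.5 -0; 0 0 -52.5 -0
-27 5.3 3.5 -10; -27.5 0.6 3.5 -10; -27.2 -4.2 3.5 -10; -26.1 -8.9 3.5 -10; -24.1 -13.3 3.5 -10
-21.5 -17.3 3.5 -9.9; -18.2 -20.7 3.5 -10; -14.3 -23.6 3.5 -9.9; -10 -25.7 3.5 -10; -5.4 -27 3.5 -9.9
end [ 0.545 -0.028  0.175] 184.6
```

send_rows(motion="-11 0 -1 0; -11 0 -1 0; -11 0 -1 0; 0 0 -52 0; 0 0 -52 0")

```text
time: 17.77
ee_pos: [0.5162, 0.2463, 0.2106]
eef_rot: [[0.089, 0.996, -0.001], [0.996, -0.089, -0.0], [-0.0, -0.001, -1.0]]
wrist_force: [1.6, -0.3, -1.3]
gripper_width: 0.0171
grip_force: 40.4
```

send_rows(motion="-27 5.3 3.5 -10; -27.5 0.6 3.5 -10; -27.2 -4.2 3.5 -10; -26.1 -8.9 3.5 -10; -24.1 -13.3 3.5 -10")

```text
time: 18.4
ee_pos: [0.531, 0.109, 0.1921]
eef_rot: [[-0.71, 0.704, 0.0], [0.704, 0.71, 0.0], [-0.0, 0.001, -1.0]]
wrist_force: [-0.4, -0.6, -0.7]
gripper_width: 0.017
grip_force: 40.5
```

send_rows(motion="-21.5 -17.3 3.5 -9.9; -18.2 -20.7 3.5 -10; -14.3 -23.6 3.5 -9.9; -10 -25.7 3.5 -10; -5.4 -27 3.5 -9.9")

```text
time: 19.02
ee_pos: [0.5455, -0.0281, 0.1745]
eef_rot: [[-0.996, -0.086, 0.0], [-0.086, 0.996, 0.0], [-0.0, 0.0, -1.0]]
wrist_force: [-0.2, 0.9, -0.8]
gripper_width: 0.0167
grip_force: 40.5
```

send_rows(motion="0 0 0 0; 0 0 0 0; 0 0 0 0; 0 0 0 0; 0 0 0 0")

```text
time: 19.65
ee_pos: [0.5457, -0.0263, 0.1745]
eef_rot: [[-0.997, -0.081, 0.0], [-0.081, 0.997, 0.0], [-0.0, 0.0, -1.0]]
wrist_force: [0.1, 0.0, -1.1]
gripper_width: 0.0169
grip_force: 40.4
```

```bash
python3 g.py g5; python3 - <<'E'
import cv2,numpy as np
a=cv2.imread("pics/g5.png");b=cv2.imread("pics/g5scene.png")
s=cv2.resize(b[140:300,230:390],(480,480),interpolation=cv2.INTER_CUBIC)
cv2.imwrite("pics/g5v.png",np.hstack([cv2.resize(a,(320,240)).copy() if 0 else a[0:480,160:480],s]))
E
```

```text
wrist yellow 3058 tool med [ 0.0121 -0.0006 -0.0518]
z -0.053 x max 0.0194 mean y -0.0008 n 2544
z -0.040 x max 0.0181 mean y 0.0026 n 95
z -0.025 x max 0.0122 mean y -0.0008 n 135
z -0.013 x max 0.0063 mean y -0.0007 n 121
z -0.000 x max 0.0065 mean y -0.0013 n 102
z 0.013 x max -0.0059 mean y 0.0010 n 60
19.65 [ 0.5457 -0.0263  0.1745] -175.3 [ 0.13  0.04 -1.1 ] 0.01686591791522716
scene 158 dir [-0.412 -0.     0.911] lean x deg 24.3 y 0.0 through [-0.0051  0.0062 -0.0008]
top few 0
```

View pics/g5v.png

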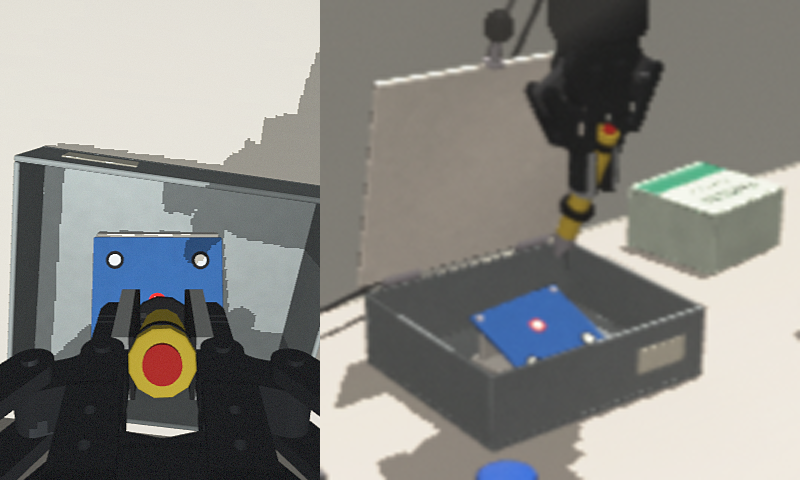

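The view shows the gauge leaning with the panel normal. In the wrist half the panel is square to the image and the red ring peeps out at (297,157). In the scene half the ring is at (324,538) and the tip at (262,563). I refine the ring and tip positions.

```bash
python3 - <<'E'
from h import *
def proj(cam,X):
    p=camera_params(cam);E=np.array(p["extrinsics"]);K=np.array(p["K"]);c=E[:3,:3]@X+E[:3,3];u=K@c;return (u[:2]/u[2]).round(1),c[2]
o=observe();R=np.array(o["eef_rot"])
im,d=snapshot("wrist");P=cloud("wrist",d,o);hsv=cv2.cvtColor(im,cv2.COLOR_RGB2HSV)
B=(hsv[...,0]>95)&(hsv[...,0]<130)&(hsv[...,1]>90)&(P[...,2]<.065)&(P[...,2]>.008)&(abs(P[...,0]-.6)<.07)&(abs(P[...,1]+.02)<.07)
q=P[B];c=np.median(q,0)
for _ in range(4):
    n=np.linalg.svd(q-q.mean(0),full_matrices=0)[2][2];n*=np.sign(n[2]);r=(q-q.mean(0))@n;q=q[abs(r)<.003]
print("n",n,"tilt",np.degrees(np.arccos(n[2])),"yaw",np.degrees(np.arctan2(-n[1],-n[0])))
x=np.array([0,0,1.])-n*n[2];x/=np.linalg.norm(x);y=np.cross(n,x)
m=q.mean(0);a=(q-m)@x;b=(q-m)@y
f=np.percentile(a,.5);l,h=np.percentile(b,[.5,99.5]);print("width",h-l,"len seen",a.max()-a.min())
ring=m+x*(f+.050)+y*(l+h)/2;print("ring wrist",ring)
tip=np.array(o["ee_pos"])+R@np.array([-.0359,0,.0641]);print("tip pred",tip,proj("scene",tip),proj("scene",ring))
im,d=snapshot("scene");hsv=cv2.cvtColor(im,cv2.COLOR_RGB2HSV)
S=cloud("scene",d)
M=((hsv[...,1]<150)|(hsv[...,0]<90)|(hsv[...,0]>135));W=M[236:260,290:318].astype(np.uint8)
red=((hsv[...,0]<10)|(hsv[...,0]>170))&(hsv[...,1]>80);red[:236]=0;red[262:]=0;red[:,:290]=0;red[:,:]=red;red[:,320:]=0
k=np.argwhere(red);print("scene red",len(k),k.min(0),k.max(0),k.mean(0),S[red].mean(0))
t=S[218:235,300:325];tm=(t[...,2]>.09)&(t[...,2]<.2)&(abs(t[...,0]-.58)<.06)
z=np.where(tm,t[...,2],9);i=np.unravel_index(z.argmin(),z.shape);print("lowest",t[i],(i[0]+218,i[1]+300))
E
```

```text
n [-0.42144037 -0.03238332  0.90627773] tilt 25.00407405068215 yaw 4.393951606490762
width 0.09857827491127413 len seen 0.07563262886395364
ring wrist [ 0.61183929 -0.02545902  0.0364684 ]
tip pred [ 0.5814985  -0.02365706  0.11031625] (array([310.1, 225.2]), np.float64(1.100606716621222)) (array([302.5, 248. ]), np.float64(1.1526659721675796))
scene red 5 [247 300] [249 304] [248.2 301.8] [ 0.61087378 -0.0224161   0.03723413]
lowest [ 0.58107316 -0.01979773  0.11193578] (np.int64(225), np.int64(309))
```

```bash
python3 -c "
from h import *
plan([(.5723,-.0276,.1081,184.4,5)])"
```

```text
-5.3 -0.6 13.3 0; -5.3 -0.6 13.2 0.1; -5.3 -0.6 13.3 0; -5.3 -0.6 13.2 0.1; -5.3 -0.7 13.3 0
end [ 0.5723 -0.0276  0.1081] -175.6
```

send_rows(motion="-5.3 -0.6 13.3 0; -5.3 -0.6 13.3 0; -5.3 -0.6 13.3 0; -5.3 -0.6 13.3 0; -5.3 -0.6 13.3 0")

```text
time: 20.52
ee_pos: [0.5726, -0.0276, 0.1067]
eef_rot: [[-0.997, -0.081, -0.001], [-0.081, 0.997, 0.0], [0.0, 0.0, -1.0]]
wrist_force: [-0.3, -0.8, -1.8]
gripper_width: 0.017
grip_force: 40.4
```

send_rows(motion="0 0 0 0; 0 0 0 0; 0 0 0 0; 0 0 0 0; 0 0 0 0")

```text
time: 21.15
ee_pos: [0.5724, -0.0276, 0.1082]
eef_rot: [[-0.997, -0.081, 0.001], [-0.081, 0.997, 0.0], [-0.001, 0.0, -1.0]]
wrist_force: [-0.0, -0.5, 0.0]
gripper_width: 0.017
grip_force: 40.4
```

```bash
python3 g.py g6; python3 lid.py; python3 - <<'E'
import cv2,numpy as np
a=cv2.imread("pics/g6.png");b=cv2.imread("pics/g6scene.png")
s=cv2.resize(b[190:270,265:345],(480,480),interpolation=cv2.INTER_CUBIC)
cv2.imwrite("pics/g6v.png",np.hstack([a[0:480,160:480],s]))
E
```

```text
wrist yellow 3058 tool med [ 0.0121 -0.0006 -0.0518]
z -0.053 x max 0.0193 mean y -0.0008 n 2534
z -0.041 x max 0.0183 mean y 0.0021 n 102
z -0.026 x max 0.0121 mean y -0.0008 n 142
z -0.013 x max 0.0064 mean y -0.0008 n 117
z -0.000 x max 0.0053 mean y -0.0013 n 100
z 0.013 x max -0.0056 mean y 0.0005 n 62
21.15 [ 0.5724 -0.0276  0.1082] -175.4 [-0.04 -0.53  0.04] 0.017025923685104437
scene 135 dir [-0.418  0.038  0.908] lean x deg 24.7 y -2.4 through [-0.0029  0.0056 -0.0064]
top few 0
21.3 [ 0.5723323  -0.02758985  0.10801621] [-0.49703579 -0.59698626 -0.18078388]
2578 [0.68371883 0.01321358 0.16646173] [ 0.97120385 -0.05634574  0.23149134] 76.61511110312121
```

View pics/g6v.png

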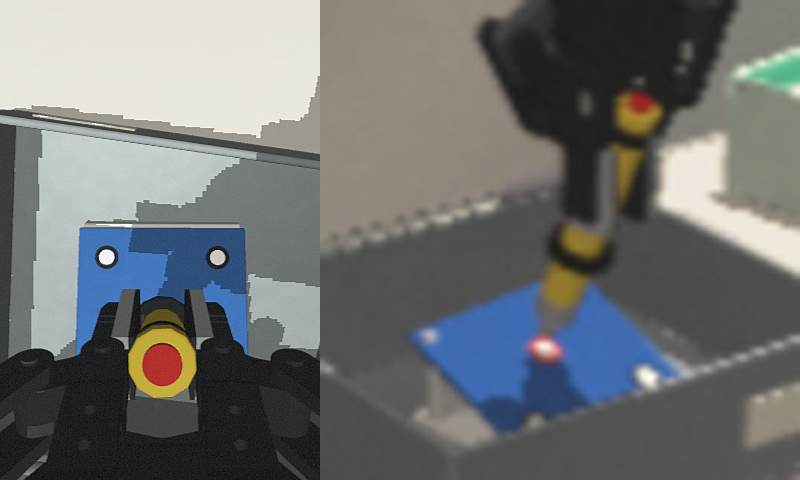

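The tip is right above the red ring, about 8 mm off (ring at (348,545), tip at (325,545)). I press in slowly along the gauge axis.

send_rows(motion="-0.8 0 1.8 0; -0.8 0 1.8 0; -0.4 0 0.9 0; 0 0 0 0; 0 0 0 0")

```text
time: 21.98
ee_pos: [0.5743, -0.0274, 0.1034]
eef_rot: [[-0.997, -0.081, -0.0], [-0.081, 0.997, 0.0], [0.0, 0.0, -1.0]]
wrist_force: [0.3, -0.2, -1.6]
gripper_width: 0.0166
grip_force: 40.4
```

```bash
cat > f.py <<'E'
from h import *
n=np.array([-.421,-.032,.906]);F=[];p=[]
for i in range(8):
    snapshot("scene");o=observe();F.append(o["wrist_force"]);p.append(o["ee_pos"])
F=np.array(F);print(o["time"],"F",F.mean(0).round(2),"along n",(F@n).mean().round(2),(F@n).std().round(2),"pos",np.mean(p,0).round(4))
E
python3 f.py
```

```text
22.375 F [ 0.09  0.16 -1.13] along n -1.06 0.51 pos [ 0.5743 -0.0274  0.1034]
```

send_rows(motion="-0.8 0 1.8 0; -0.4 0 0.9 0; -0.4 0 0.9 0; 0 0 0 0; 0 0 0 0")

```text
time: 23.0
ee_pos: [0.5759, -0.0273, 0.0999]
eef_rot: [[-0.997, -0.081, 0.0], [-0.081, 0.997, 0.0], [-0.0, 0.0, -1.0]]
wrist_force: [-0.4, 0.3, 0.6]
gripper_width: 0.0169
grip_force: 40.5
```

```bash
python3 f.py
```

```text
23.4 F [-0.57 -0.33  0.58] along n 0.77 0.3 pos [ 0.5759 -0.0273  0.0999]
```

Contact force is about 1.8 N. Slightly more, to about 4 mm of compression.

send_rows(motion="-0.4 0 0.9 0; 0 0 0 0; 0 0 0 0; 0 0 0 0; 0 0 0 0")

```text
time: 24.02
ee_pos: [0.5763, -0.0273, 0.0989]
eef_rot: [[-0.997, -0.081, -0.0], [-0.081, 0.997, 0.0], [0.0, 0.0, -1.0]]
wrist_force: [-0.5, -0.7, 1.4]
gripper_width: 0.0172
grip_force: 40.5
```

```bash
python3 f.py; python3 g.py g7; python3 lid.py; python3 - <<'E'
import cv2,numpy as np
b=cv2.imread("pics/g7scene.png")
cv2.imwrite("pics/g7v.png",cv2.resize(b[190:270,265:345],(560,560),interpolation=cv2.INTER_CUBIC))
E
```

```text
24.425 F [-0.78 -0.05  1.07] along n 1.3 0.48 pos [ 0.5763 -0.0273  0.0989]
wrist yellow 3042 tool med [ 0.0121 -0.0006 -0.0519]
z -0.053 x max 0.0194 mean y -0.0007 n 2575
z -0.033 x max 0.0146 mean y 0.0016 n 106
z -0.020 x max 0.0099 mean y -0.0006 n 155
z -0.005 x max 0.0064 mean y -0.0007 n 119
z 0.011 x max -0.0038 mean y 0.0002 n 85
24.425 [ 0.5763 -0.0273  0.0989] -175.4 [-0.67  0.05  1.41] 0.01703182171712111
scene 129 dir [-0.434  0.032  0.9  ] lean x deg 25.8 y -2.0 through [-0.0052  0.0062 -0.0015]
top few 0
24.575 [ 0.57633688 -0.02723458  0.09890866] [-0.67911503  0.42351045  0.82142867]
2510 [0.68374803 0.01517286 0.16680591] [ 0.97129312 -0.05692603  0.23097427] 76.64556230892069
```

View pics/g7v.png

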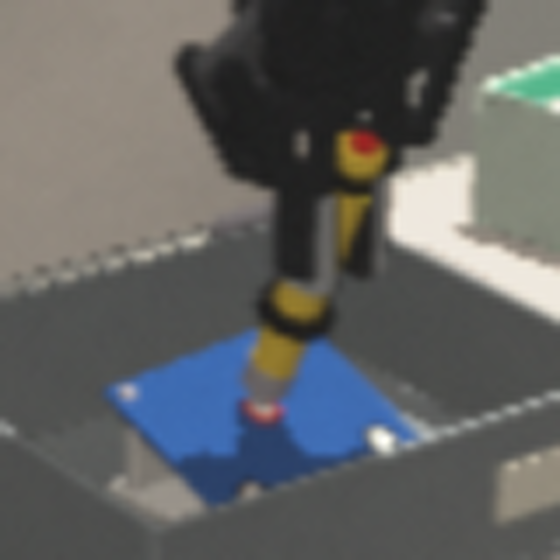

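The picture shows the tip standing on the red ring (ring centre about (406,262)). The force is about 2.4 N and the lid is at 76.6°. I add a small margin and hand in.

send_rows(motion="-0.3 0 0.6 0; 0 0 0 0; 0 0 0 0; 0 0 0 0; 0 0 0 0")

```text
time: 25.25
ee_pos: [0.5766, -0.0272, 0.0983]
eef_rot: [[-0.997, -0.081, -0.0], [-0.081, 0.997, 0.0], [0.0, 0.0, -1.0]]
wrist_force: [-0.4, -0.1, 2.1]
gripper_width: 0.0172
grip_force: 40.5
```

```bash
python3 f.py; python3 -c "
from plant import *
print(close_job())"
```

```text
25.65 F [-0.65 -0.01  1.49] along n 1.62 0.29 pos [ 0.5766 -0.0272  0.0983]
the job is handed in; nothing more can be done
None
```

I handed the job in at about 26 s, but the hand-in gave no verdict: the lid measured about 76.6° open and released, and the gauge was held leaning about 24–25° (panel tilt 25°) with its tip on the red ring, pressing with about 2.7 N (roughly 4 mm pushed in).

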